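Load the specimen carrier under the microscope

TASK

Swing the lift lever out to its stop to raise the objective, then slide the carrier plate along the fence and under the lens until it is fully home against the end stop, keeping it on the stage. Lock it there by pushing its wing knob down and turning it a quarter turn clockwise, then swing the lever all the way back to lower the objective over the specimen. Let nothing touch the objective or its nosepiece, and leave the lens cap and the other things around the stage where they are.

Things in the scene. Friction and masses are not known exactly. Their poses are not given: they have to be found in the camera images.
- microscope: white inspection microscope, fixed. Origin on the table right below the objective's axis; x along the black stage, from its loading end nearest the robot towards the end stop; y towards the limb (column); z up. Stage top at z 140 mm, x -360 to 90, y -130 to 90. Limb: |x| up to 40, y 142 to 228. Lever block: x -55 to -5, y 135 to 185, z up to 190
- overhang (a point): centre of the underside of the overhanging arm, on the objective's axis, 265 mm above the table; axes as the microscope's. The arm spans |x| up to 35, y -40 to 220, to z 325; above it the head, to z 450, |x| up to 47, with eyepieces leaning out to y -150; behind it the lamp house, |x| up to 42, y 215 to 350, z 250 to 340
- channel_mouth (a point): middle of the mouth of the carrier's channel, on the stage, at (-30, 0, 140) mm of the microscope, same axes. In microscope x, y: end stop face x 50; fence face y +51, x -350 to 60, 13 high; short rail, face y -51, x -30 to 60, 13 high, flared to (-54, -75) as lead-in. From x -30 to 50 both carry a lip, 13 to 17 mm above the stage, reaching in to y +43 and -43; the carrier slides under these lips
- stage_slot (a point): slot in the stage for the knob's cross-bar, at (-175, 0, 140) mm of the microscope, same axes; 26 long in x, 11 wide in y, through a 3 mm plate, hollow below. It lies under the knob when the carrier is home
- nosepiece: black nosepiece disc (radius 34) and aluminium objective pointing down, on the microscope's vertical axis; rises 23.6 mm per rad of the lift lever. Axes as the microscope's; origin on the table below the lens when lowered, rising with it. The lens tip is 162 mm above this origin: 22 mm above the stage lowered, 48 raised. Disc 207 to 233 above it. Fragile: must not be touched
- lift_lever (a joint): angle of the lift lever, rad. 0: objective lowered, lever over the stage's edge, pointing from its pivot along the microscope's -x turned 0.4 rad towards -y. 1.1: stop, objective raised, lever swung out away from the stage (clockwise from above), pointing along -x turned 0.7 rad towards +y. Friction about 2 N at the handle; it stays where it is left
- lever_pivot (a point): point on the lever's vertical pivot axis at the lever bar's height, at (-45, 150, 190) mm of the microscope; axes as the microscope's
- lever_handle (a point): middle of the upright black handle at the lever's end, 160 mm from the pivot axis and 30 mm above the pivot point; cylinder of radius 9, from 27 mm below this point to 15 mm above it, standing on the steel lever bar (radius 5, its axis 30 mm below this point). Turns with the lever
- carrier: aluminium plate 245 x 100 x 10 mm, 0.35 to 0.7 kg, loose on the stage. Origin at the centre of its underside; x along its length to its leading end, z up. White ceramic tile (66 x 70, top at z 14) with a dark die at x +72.5; steel clips at x +32.5 and +112.5, y -15 to 15, top at z 25 (higher than the lowered lens tip). Wing knob at x -102.5; trailing edge at x -122.5
- carrier_home (a point): where the carrier's origin is when it is home: on the stage surface, at (-72.5, 0, 140) mm of the microscope, same axes. There is 1 mm of play to each side
- knob_wing (a point): centre of the knob's black wing, 40 (x) x 10 (y) x 22 (z) mm, on the turning axis; x along the wing. As it stands its centre is 33 mm above the carrier's underside and its lower edge 12 mm above the carrier's top. Turns and sinks with the knob. The cross-bar underneath (20 x 5 x 3) lies parallel to the wing
- knob_press (a joint): how far the knob is pushed down, m: 0 up, 0.009 at its stop. A spring holds it up (3 N at the top, about 5 N at the stop). Its cross-bar enters the slot only when the carrier is home and the wing lies along the carrier (within 0.2 rad); elsewhere the knob goes down only 1 mm
- knob_turn (a joint): turn of the knob, rad, clockwise from above: 0 wing along the carrier, 1.57 stop, wing across it. Turned while held down at its stop, the cross-bar passes under the stage plate; let go, the spring lifts the knob to about 0.007 and it stays locked
- lens_cap: black lens cap, radius 13, 16 high, on the stage beside the short rail; origin at the centre of its underside. To be left alone
- wafer_box: flat round white wafer box, radius 40, 20 high, on the table to the right; origin at the centre of its underside. To be left alone
- lens_tube: grey lens canister with a black lid, radius 22, 68 high, on the table to the right; origin at the centre of its underside. To be left alone
- die_box: square white die box, 70 x 70 x 22, on the table to the left; origin at the centre of its underside. To be left alone

How it is judged:
On the way, in this order (a step that is already met when the one before it is completed fails the run):
1. the lever is swung out and the objective raised, before the carrier goes under it (value of joint lift_lever above 0.95 rad and x of carrier in the frame of microscope below -0.12 m), for 0.2 s.
2. the carrier is home against the end stop with the objective raised (value of joint lift_lever above 0.95 rad and distance between carrier and carrier_home below 0.004 m and angle between the x axis of carrier and the x axis of microscope, either way round below 0.035 rad), for 0.2 s.
3. the knob is pushed down and turned to lock the carrier, the objective still raised (value of joint lift_lever above 0.95 rad and value of joint knob_press above 0.005 m and value of joint knob_turn above 1.1 rad), for 0.3 s.
4. the lever is swung back and the objective lowered over the locked carrier (value of joint lift_lever below 0.12 rad and value of joint knob_press above 0.005 m and value of joint knob_turn above 1.1 rad), for 0.2 s.
At the end, for the whole second after the job is handed in: Carrier on the stage, at rest, within 4 mm and 0.035 rad of home; knob turned at least 1.1 rad and 5 mm or more down by itself; lever within 0.12 rad of lowered; lens cap moved under 15 mm, wafer box, lens canister and die box under 20 mm, cap and canister upright (all of step 4 and distance between carrier and carrier_home below 0.004 m and angle between the x axis of carrier and the x axis of microscope, either way round below 0.035 rad and linear speed of carrier below 0.01 m/s and distance of lens_cap from where it was at the start of the episode below 0.015 m and angle between each of lens_cap, lens_tube's own z axis and vertical below 0.2 rad and distance of each of wafer_box, lens_tube, die_box from where it was at the start of the episode below 0.02 m); the robot touches nothing.
It fails at once if the objective or nosepiece is touched by the carrier, the robot or anything else (over 1 N) (contact force between nosepiece and anything else above 1 N).
It fails at once if the carrier is lifted off the stage (over 12 mm) instead of slid (z of carrier in the frame of microscope above 0.152 m).
It also fails if it takes over 72 s, if anything falls off the work surface, if the arm or the gripper's body presses on something with over 40 N, if the wrist force passes 120 N, or if a joint passes its speed limit or range.

ROBOT

A 6-joint arm with a two-finger parallel gripper is mounted at the origin on the work surface. World frame = base frame: x ahead of the robot, y to its left, z up, the work surface at z = 0. Lengths are in m, angles in rad, forces in N, time in s.
With the tool pointing down it reaches from about 0.25 to 0.85 m from the base axis. Payload 12.5 kg.
Tool frame: the origin (TCP) lies on the centre line of the jaws, within the pads' length; the fingertips stand 11 mm ahead of it and the grasp point (between the pads) lies 8 mm behind it; z points along the fingers, y is the line along which they close (so a half turn about z gives the same grasp; the last joint's range is limited). The gripper opens to 93 mm and grips with 3 to 60 N. Pads are 15 mm wide; open, the fingers measure 128 mm over their backs; the gripper's body (75 mm by 188 mm) begins 65 mm behind the grasp point.
Start: joints at [-1.231, 0.351, 1.652, -0, 1.139, -0.085], TCP at [0.227, -0.501, 0.23] pointing down, gripper open.
Joint ranges: [-2.75, 2.75], [-0.79, 2.1], [0.01, 2.65], [-1.57, 4.71], [0.07, 3.14], [-2.87, 2.87]. Speed limits (rad/s): [2.22, 2.22, 2.79, 3.14, 3.14, 3.14].

INTERFACE

Orientations are given as a unit quaternion [w, x, y, z].
In Python, from station import robot gives the robot as it stands.
- The arm moves only by the tool servo_tool, never from a script. Its argument "deltas" is a list of rows, each an object with "claw": the closure, from 0 (fully open) to 1 (shut); "linear": the shift along the tool's x, y, z in cm, a list of three; "twist": the turn about the tool's z in rad. In form: [{"claw": claw, "linear": [x, y, z], "twist": twist}, ...]. A call has 1 to 12 rows; each row shifts and turns the commanded pose from where the row before left it, along the tool's axes as they then stand; what a row does not reach is not made up. A row lasts 1/8 s, in which the tool goes at most 62.5 mm and 10.7 degrees, less where a joint would pass 70% of its speed; a pose out of reach is approached as far as the arm can. A call with a gripper value outside its range is refused whole. The fingers move at their own pace and stop on an object; "force" is the grip in N (left out, the last holds). Time passes only in rows, so rows that do not move let the fingers close. It gives the time, the measured TCP pose, the force, the opening and the grip force at its end, in the units of the state.
- robot.get_state(): the state, without advancing time (a new reading comes with each control period).
- robot.read_camera(name): name is "side" or "top"; returns (picture, depth): 480x640x3 uint8, red, green, blue; 480x640 float32, m along the optical axis (not along the pixel's ray), 0 where there is no reading.
- robot.camera_params(name): a dict with "fx", "fy", "cx", "cy" (pixels), "pose" (4x4, takes a point from camera to world coordinates). Camera axes: x right, y down, z forward; pixel columns grow to the right and rows downward; lengths in m; the calibration is good to about 2 mm. A picture is of the moment at which its call begins. camera_params takes no time and is no camera call.
- robot.job_done(): hands the job in; it is judged then, once.
The state is a dict: "clock": time; "qpos": joint angles; "joint_vel": joint speeds; "joint_torque": joint torques, N m; "tool_pos": TCP position; "orientation": TCP orientation; "ft_force": force on the tool from outside, world axes, zero at the start; "ft_torque": the same for the moment, N m; "opening": finger opening in m; "gripper_force": force on a finger pad.
Only numpy, scipy, OpenCV 4.12 (cv2) and the standard library are available. Lean on these libraries where they do the work, as an engineer would, in place of code of your own. Each camera call takes 0.05 s, during which the arm holds its last target. There are 200 camera calls.

## Working session

There is one attempt and no reset: what is moved stays moved. The work goes in short steps, Python scripts to look and compute and a tool call to move; the robot and the scene stay as the last step left them, time stands still between calls to the robot, and variables do not carry over. Pictures are saved under pics/ and viewed, at most 10 in all, crops included, and the job is handed in when it is done.

Besides the shell and the picture viewer there is one more tool, called after "Call:" as name(argument=value, ...) on one line, values as JSON. servo_tool: Moves the arm, as the interface text tells. Its arguments: {"type":"object","properties":{"deltas":{"type":"array","items":{"type":"object","properties":{"claw":{"type":"number"},"linear":{"type":"array","items":{"type":"number"}},"twist":{"type":"number"}}}},"force":{"type":"number"}},"required":["deltas"]}

```bash
mkdir -p pics; python3 - <<'E'
from station import robot
import cv2,numpy as np
for n in("top","side"):
    p,d=robot.read_camera(n); cv2.imwrite(f"pics/{n}0.png",p[:,:,::-1]); np.savez(f"{n}0.npz",p=p,d=d)
    c=robot.camera_params(n); print(n,c["fx"],c["cx"],c["cy"],np.round(c["pose"],3).tolist())
s=robot.get_state(); print(s)
E
```

```text
top 504.16744195864135 319.7490231850736 235.79111917436836 [[0.015, -0.987, 0.163, 0.417], [-1.0, -0.015, -0.001, -0.0], [0.003, -0.163, -0.987, 1.379], [0.0, 0.0, 0.0, 1.0]]
side 530.6982652217268 317.03887932155635 239.27633715399966 [[-0.932, 0.346, -0.108, 0.768], [0.362, 0.887, -0.287, 0.375], [-0.003, -0.307, -0.952, 1.32], [0.0, 0.0, 0.0, 1.0]]
{'clock': 0.1, 'qpos': array([-1.23058940e+00,  3.51175479e-01,  1.65234195e+00, -6.30839380e-06,
        1.13911779e+00, -8.45843992e-02]), 'joint_vel': array([-0.00021036, -0.0023906 , -0.00118405,  0.0015097 ,  0.00185754,
       -0.00166426]), 'joint_torque': array([ 2.11755883e-03, -4.98030674e+01, -2.85703951e+01,  7.01247272e-02,
        2.39350658e-02, -3.05209767e-05]), 'tool_pos': array([ 0.22660252, -0.5008253 ,  0.22916593]), 'orientation': array([-5.16661966e-04,  9.77528298e-01,  2.10803595e-01, -6.92848733e-05]), 'ft_force': array([-0.18488893,  0.39166767,  0.74328535]), 'ft_torque': array([-8.86473745e-05,  2.72063597e-02,  1.91987655e-02]), 'gripper_force': 0.0, 'opening': 0.09297542457151989}
```

View pics/top0.png

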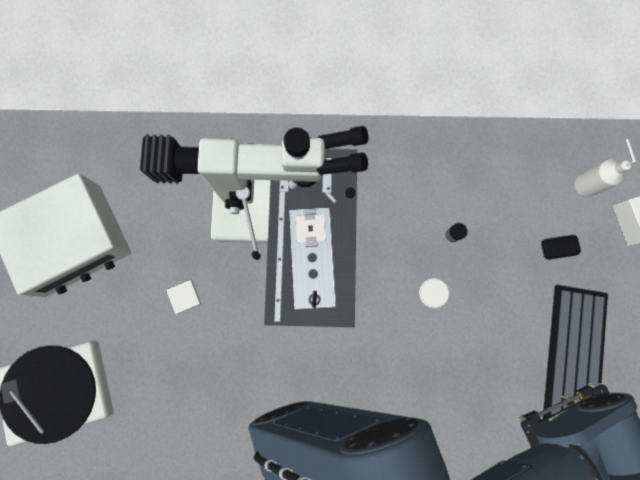

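View pics/side0.png

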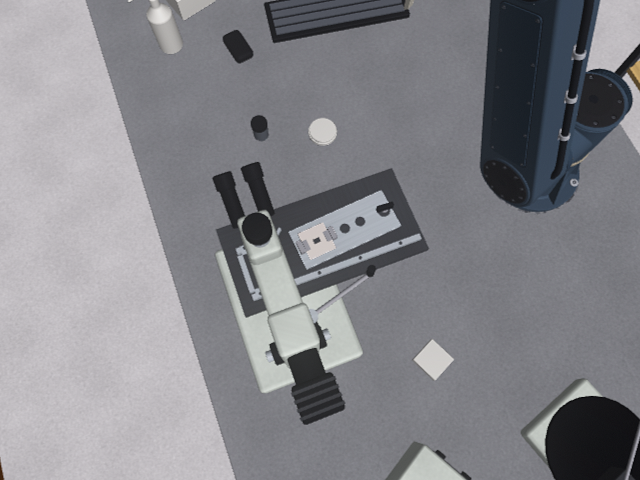

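The top view shows the stage at about (265–357, 150–327), the carrier at (290–335, 208–310), the knob at (315, 298) and the lever handle at (256, 256). I'll enlarge both.

```bash
python3 - <<'E'
import cv2
a=cv2.imread("pics/top0.png")[170:335,240:370]; cv2.imwrite("pics/tc.png",cv2.resize(a,None,fx=3.6,fy=3.6,interpolation=2))
a=cv2.imread("pics/side0.png")[160:320,210:435]; cv2.imwrite("pics/sc.png",cv2.resize(a,None,fx=3.5,fy=3.5,interpolation=2))
E
```

```text
(no output)
```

View pics/tc.png

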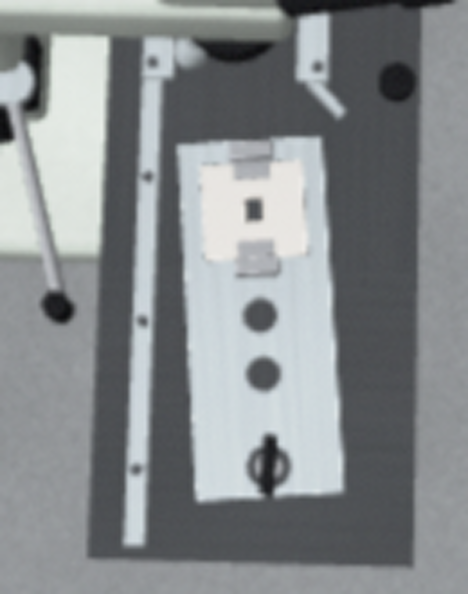

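View pics/sc.png

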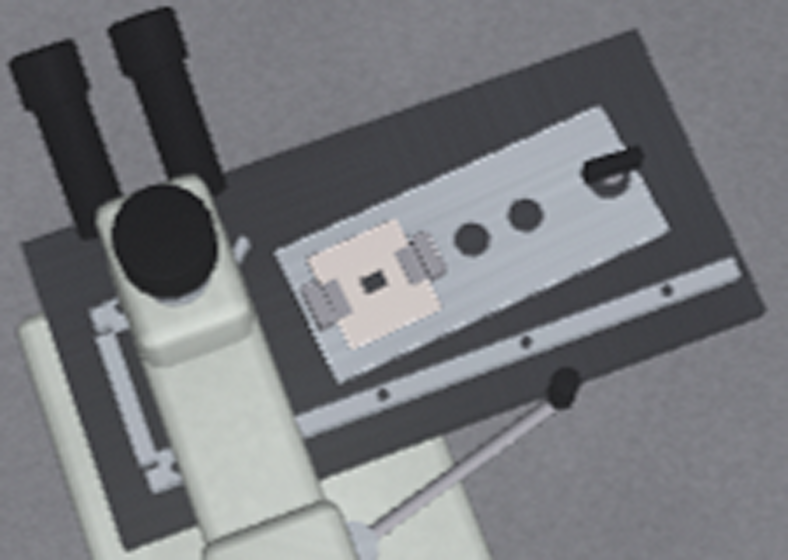

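Top crop: stage loading corners at (88,556) and (413,566), carrier corners at (178,145), (322,137), (343,492) and (196,501). Side crop: stage corners at (638,30), (765,312), (22,243) and (127,550). The lens cap is at (397,82) in the top crop.

```bash
cat > h.py <<'E'
import numpy as np
from station import robot
from scipy.spatial.transform import Rotation as R
OFF={"top":(240,170,3.6),"side":(210,160,3.5),"raw":(0,0,1)}
def px(cam,u,v,z,crop=True):
    c=robot.camera_params(cam); T=np.array(c["pose"])
    if crop: o=OFF[cam]; u=(u+.5)/o[2]-.5+o[0]; v=(v+.5)/o[2]-.5+o[1]
    r=T[:3,:3]@[(u-c["cx"])/c["fx"],(v-c["cy"])/c["fy"],1]
    return (T[:3,3]+r*(z-T[2,3])/r[2])[:2]
def fit(M,W):
    M=np.array(M,float);W=np.array(W);m=M.mean(0);w=W.mean(0)
    a=complex(*(0,0))
    z=np.sum((M-m)@[1,1j]*0+np.conj((M-m)@[1,1j])*((W-w)@[1,1j])); th=np.angle(z)
    c,s=np.cos(th),np.sin(th);Rm=np.array([[c,-s],[s,c]])
    return th,w-Rm@m,Rm,(W-((M@Rm.T)+w-Rm@m))
E
python3 - <<'E'
from h import *
np.set_printoptions(precision=4,suppress=True)
Ms=[(-.36,-.13),(-.36,.09),(.09,-.13),(.09,.09)]
Ws=[px("side",*p,.14) for p in[(638,30),(765,312),(22,243),(127,550)]]
Mt=[(-.36,.09),(-.36,-.13)]
Wt=[px("top",*p,.14) for p in[(88,556),(413,566)]]
for n,m,w in(("side",Ms,Ws),("top",Mt,Wt),("both",Ms+Mt,Ws+Wt)):
    th,t,Rm,e=fit(m,w); print(n,th,t,e.tolist())
l=px("top",88,556,.14),px("top",108,40,.14); d=l[1]-l[0]; print("edgeL",np.arctan2(d[1],d[0]))
Mc=[(.1225,.05),(.1225,-.05),(-.1225,-.05),(-.1225,.05)]
for cam,P in(("top",[(178,145),(322,137),(343,492),(196,501)]),("side",[(340,383),(275,252),(600,105),(668,230)])):
    W=np.array([px(cam,*p,.15) for p in P]); a,tc,_,e=fit(Mc,W); print(cam,"carrier",a,tc,e.tolist(),"in mic",Rm.T@(tc-t),a-th)
P=lambda x,y:Rm@[x,y]+t
for k,v in dict(home=(-.0725,0),pivot=(-.045,.15),slot=(-.175,0)).items(): print(k,P(*v))
for ang in(0,1.1):
    b=np.pi+.4-ang; print("handle",P(-.045+.16*np.cos(b),.15+.16*np.sin(b)))
print("handle seen",px("top",58,303,.235),px("side",570,376,.235),"cap",Rm.T@(px("top",397,82,.156)-t))
print("knob",px("top",268,465,.184), px("side",612,165,.184))
E
```

```text
side -0.011489045836830278 [0.7584 0.0407] [[0.00048000706714840247, 0.0005084454780002884], [0.002236550073355714, -0.0006640100382716563], [-0.0007373499367137049, -0.0007682821343582419], [-0.001979207203790634, 0.0009238466946296653]]
top -0.015271146158790284 [0.7613 0.0358] [[-1.1486525904713663e-05, -0.0007521133551593173], [1.1486525904713663e-05, 0.0007521133551593034]]
both -0.008687993942543997 [0.7593 0.0401] [[-0.0007759275885657613, 0.002103129447281707], [0.0015968152737347308, 0.0009244571755939734], [-0.0020060006830510124, -0.0004340069616310255], [-0.002631658094034761, 0.0012519051119410929], [0.0026209924957465436, -0.00268353048524253], [0.001195778596169983, -0.0011619542879431899]]
edgeL -0.006326942291562288
top carrier 0.0723629331677577 [0.5656 0.0179] [[-0.0004608268278977201, -0.0001619170758943994], [-0.0004632331723433136, 2.5641939052866575e-05], [0.0005787727962815459, 0.0007223568671897648], [0.0003452872039596544, -0.0005860817303482216]] in mic [-0.1934 -0.0239] 0.0810509271103017
side carrier 0.07698274893796096 [0.5653 0.0205] [[-0.0011998289478505342, -9.374524514993432e-08], [-0.0006909289688512565, 1.2195797915601214e-05], [0.0002948619453934098, 0.00010576962699745951], [0.0015958959713086585, -0.00011787167966791079]] in mic [-0.1938 -0.0213] 0.08567074288050495
home [0.6868 0.0407]
pivot [0.7156 0.1905]
slot [0.5843 0.0416]
handle [0.5677 0.1295]
handle [0.5941 0.2946]
handle seen [0.5616 0.1448] [0.5577 0.1475] cap [-0.0289 -0.1148]
knob [0.4635 0.0102] [0.4662 0.0153]
```

```bash
cat >> h.py <<'E'
import json
def pose():
    s=robot.get_state(); r=R.from_quat(np.roll(s["orientation"],-1)).as_matrix()
    return np.array(s["tool_pos"]),np.arctan2(r[1,0],r[0,0]),s
def rows(p0,y0,wps,claw):
    """wps: list of (xyz,yaw); prints one row per waypoint"""
    out=[]
    for p,y in wps:
        d=np.array(p)-p0; l=[np.cos(y0)*d[0]+np.sin(y0)*d[1],np.sin(y0)*d[0]-np.cos(y0)*d[1],-d[2]]
        tw=round(-(y-y0),3); l=np.round(np.array(l)*100,2)
        out.append({"claw":claw,"linear":l.tolist(),"twist":tw})
        w=l/100; p0=p0+np.array([np.cos(y0)*w[0]+np.sin(y0)*w[1],np.sin(y0)*w[0]-np.cos(y0)*w[1],-w[2]]); y0-=tw
    return out
def lin(p0,y0,p1,y1,n): return [(p0+(np.array(p1)-p0)*k/n,y0+(y1-y0)*k/n) for k in range(1,n+1)]
def show(p0,y0,segs,claw=0):
    w=[];p,y=p0,y0
    for p1,y1,n in segs: w+=lin(p,y,p1,y1,n); p,y=np.array(p1),y1
    for r in rows(p0,y0,w,claw): print(json.dumps(r))
E
python3 - <<'E'
from h import *
p,y,s=pose(); print(p,y)
show(p,y,[((.28,-.4,.33),y,4),((.56,.146,.33),y,16)])
E
```

```text
[ 0.22660252 -0.5008253   0.22916593] 0.4247939252295188
{"claw": 0, "linear": [2.26, -1.75, -2.52], "twist": -0.0}
{"claw": 0, "linear": [2.25, -1.74, -2.52], "twist": -0.0}
{"claw": 0, "linear": [2.26, -1.75, -2.52], "twist": -0.0}
{"claw": 0, "linear": [2.25, -1.75, -2.52], "twist": -0.0}
{"claw": 0, "linear": [3.0, -2.38, -0.0], "twist": -0.0}
{"claw": 0, "linear": [3.0, -2.39, -0.0], "twist": -0.0}
{"claw": 0, "linear": [3.0, -2.39, -0.0], "twist": -0.0}
{"claw": 0, "linear": [3.0, -2.39, -0.0], "twist": -0.0}
{"claw": 0, "linear": [3.0, -2.39, -0.0], "twist": -0.0}
{"claw": 0, "linear": [3.01, -2.38, -0.0], "twist": -0.0}
{"claw": 0, "linear": [3.0, -2.39, -0.0], "twist": -0.0}
{"claw": 0, "linear": [3.0, -2.39, -0.0], "twist": -0.0}
{"claw": 0, "linear": [3.0, -2.39, -0.0], "twist": -0.0}
{"claw": 0, "linear": [3.0, -2.39, -0.0], "twist": -0.0}
{"claw": 0, "linear": [3.0, -2.38, -0.0], "twist": -0.0}
{"claw": 0, "linear": [3.0, -2.39, -0.0], "twist": -0.0}
{"claw": 0, "linear": [3.0, -2.39, -0.0], "twist": -0.0}
{"claw": 0, "linear": [3.0, -2.39, -0.0], "twist": -0.0}
{"claw": 0, "linear": [3.0, -2.39, -0.0], "twist": -0.0}
{"claw": 0, "linear": [3.0, -2.38, -0.0], "twist": -0.0}
```

Call:
servo_tool(deltas=[{"claw": 0, "linear": [2.25, -1.75, -2.5], "twist": 0}, {"claw": 0, "linear": [2.25, -1.75, -2.5], "twist": 0}, {"claw": 0, "linear": [2.25, -1.75, -2.5], "twist": 0}, {"claw": 0, "linear": [2.25, -1.75, -2.5], "twist": 0}, {"claw": 0, "linear": [3, -2.4, 0], "twist": 0}, {"claw": 0, "linear": [3, -2.4, 0], "twist": 0}, {"claw": 0, "linear": [3, -2.4, 0], "twist": 0}, {"claw": 0, "linear": [3, -2.4, 0], "twist": 0}, {"claw": 0, "linear": [3, -2.4, 0], "twist": 0}, {"claw": 0, "linear": [3, -2.4, 0], "twist": 0}, {"claw": 0, "linear": [3, -2.4, 0], "twist": 0}, {"claw": 0, "linear": [3, -2.4, 0], "twist": 0}])

```text
clock: 1.6
tool_pos: [0.4197, -0.1251, 0.3295]
orientation: [-0.0, 0.978, 0.211, -0.0]
ft_force: [0.1, -0.6, 0.4]
opening: 0.0928
gripper_force: 0.0
```

Call:
servo_tool(deltas=[{"claw": 0, "linear": [3, -2.4, 0], "twist": 0}, {"claw": 0, "linear": [3, -2.4, 0], "twist": 0}, {"claw": 0, "linear": [3, -2.4, 0], "twist": 0}, {"claw": 0, "linear": [3, -2.4, 0], "twist": 0}, {"claw": 0, "linear": [3, -2.4, 0], "twist": 0}, {"claw": 0, "linear": [2, -1.6, 0], "twist": 0}, {"claw": 0, "linear": [0, 0, 0], "twist": -0.18}, {"claw": 0, "linear": [0, 0, 0], "twist": -0.18}, {"claw": 0, "linear": [0, 0, 0], "twist": -0.18}, {"claw": 0, "linear": [0, 0, 0], "twist": -0.18}, {"claw": 0, "linear": [0, 0, 0], "twist": -0.18}, {"claw": 0, "linear": [0, 0, 0], "twist": -0.18}])

```text
clock: 3.1
tool_pos: [0.5181, 0.0676, 0.3293]
orientation: [-0.0, 0.728, 0.686, -0.0]
ft_force: [-0.8, -0.7, 0.6]
opening: 0.0929
gripper_force: 0.0
```

Call:
servo_tool(deltas=[{"claw": 0, "linear": [0, 0, 0], "twist": -0.18}, {"claw": 0, "linear": [0, 0, 0], "twist": -0.18}, {"claw": 0, "linear": [0, 0, 0], "twist": -0.18}, {"claw": 0, "linear": [0, 0, 0], "twist": -0.18}, {"claw": 0, "linear": [0, 0, 0], "twist": -0.18}, {"claw": 0, "linear": [0, 0, 0], "twist": -0.18}, {"claw": 0, "linear": [0, 0, 0], "twist": -0.18}, {"claw": 0, "linear": [0, 0, 0], "twist": -0.18}, {"claw": 0, "linear": [0, 0, 0], "twist": -0.18}, {"claw": 0, "linear": [0, 0, 0], "twist": -0.18}, {"claw": 0, "linear": [0, 0, 0], "twist": -0.04}, {"claw": 0, "linear": [0, 0, 0], "twist": 0}])

```text
clock: 4.6
tool_pos: [0.5181, 0.0676, 0.3294]
orientation: [-0.0, -0.101, 0.995, 0.0]
ft_force: [-0.1, 0.2, -0.3]
opening: 0.0929
gripper_force: 0.0
```

```bash
python3 - <<'E'
from h import *
p,y,s=pose(); print(p,y,s["qpos"],s["clock"])
show(p,y,[((.560,.146,.33),3.43-2*np.pi if y<0 else 3.43,2),((.560,.146,.226),3.43-2*np.pi if y<0 else 3.43,6)])
E
```

```text
[0.51811427 0.06757845 0.32937719] -2.938827228481268 [ 4.05874426e-02  2.13862379e-01  1.58580136e+00 -1.41550679e-06
  1.34246539e+00 -1.73297397e+00] 4.6
{"claw": 0, "linear": [-2.84, 3.42, -0.03], "twist": -0.043}
{"claw": 0, "linear": [-2.99, 3.29, -0.03], "twist": -0.043}
{"claw": 0, "linear": [0.0, 0.0, 1.73], "twist": 0.0}
{"claw": 0, "linear": [0.0, 0.0, 1.73], "twist": 0.0}
{"claw": 0, "linear": [0.0, 0.0, 1.74], "twist": 0.0}
{"claw": 0, "linear": [0.0, 0.0, 1.73], "twist": 0.0}
{"claw": 0, "linear": [0.0, 0.0, 1.73], "twist": 0.0}
{"claw": 0, "linear": [0.0, 0.0, 1.74], "twist": 0.0}
```

Call:
servo_tool(deltas=[{"claw": 0, "linear": [-2.85, 3.4, 0], "twist": -0.043}, {"claw": 0, "linear": [-3, 3.3, 0], "twist": -0.043}, {"claw": 0, "linear": [0, 0, 2], "twist": 0}, {"claw": 0, "linear": [0, 0, 2], "twist": 0}, {"claw": 0, "linear": [0, 0, 2], "twist": 0}, {"claw": 0, "linear": [0, 0, 2], "twist": 0}, {"claw": 0, "linear": [0, 0, 2], "twist": 0}, {"claw": 0, "linear": [0, 0, 1], "twist": 0}, {"claw": 0, "linear": [0, 0, 0], "twist": 0}, {"claw": 0.75, "linear": [0, 0, 0], "twist": 0}, {"claw": 0.75, "linear": [0, 0, 0], "twist": 0}, {"claw": 0.75, "linear": [0, 0, 0], "twist": 0}], force=5)

```text
clock: 6.1
tool_pos: [0.5605, 0.146, 0.22]
orientation: [0.0, -0.144, 0.99, 0.0]
ft_force: [-0.0, -0.8, -0.1]
opening: 0.0677
gripper_force: 0.0
```

Call:
servo_tool(deltas=[{"claw": 1, "linear": [0, 0, 0], "twist": 0}, {"claw": 1, "linear": [0, 0, 0], "twist": 0}, {"claw": 1, "linear": [0, 0, 0], "twist": 0}, {"claw": 1, "linear": [0, 0, 0], "twist": 0}], force=5)

```text
clock: 6.6
tool_pos: [0.5603, 0.146, 0.2196]
orientation: [-0.0, -0.144, 0.99, 0.0]
ft_force: [-0.1, -0.5, 0.2]
opening: 0.0276
gripper_force: 0.0
```

```bash
python3 - <<'E'
from h import *
p,y,s=pose(); print(p,y,s["opening"],s["gripper_force"],s["ft_force"])
t=np.array([.7593,.0400]);th=-.0095
piv=t+R.from_euler("z",th).as_matrix()[:2,:2]@[-.045,.15]
v=p[:2]-piv; a=np.arctan2(v[1],v[0]); r=np.hypot(*v); print("piv",piv,"r",r,"lever",(np.pi+th+.4-a)%(2*np.pi))
end=np.pi+th+.4-1.14-(2*np.pi if a<0 else 0)
n=24;w=[]
for k in range(1,n+1):
    b=a+(end-a)*k/n; rr=r+(.16-r)*k/n; w.append(((piv[0]+rr*np.cos(b),piv[1]+rr*np.sin(b),p[2]),y+(end-a)*k/n))
R_=rows(p,y,w,1)
print(R_[0],R_[6],R_[12],R_[23])
E
```

```text
[0.56032673 0.14595986 0.21959915] -2.8523835846605468 0.027562900333531325 0.0 [-0.06701513 -0.47115721  0.23251721]
piv [0.71572701 0.19042072] r 0.1616354427914494 lever 0.11183875158479673
{'claw': 1, 'linear': [-0.03, 0.69, -0.0], 'twist': np.float64(0.043)} {'claw': 1, 'linear': [-0.03, 0.69, -0.0], 'twist': np.float64(0.043)} {'claw': 1, 'linear': [-0.02, 0.69, -0.0], 'twist': np.float64(0.043)} {'claw': 1, 'linear': [-0.03, 0.68, -0.0], 'twist': np.float64(0.043)}
```

Call:
servo_tool(deltas=[{"claw": 1, "linear": [0, 0, 0], "twist": 0}, {"claw": 1, "linear": [0, 0, 0], "twist": 0}, {"claw": 1, "linear": [-0.03, 0.7, 0], "twist": 0.043}, {"claw": 1, "linear": [-0.03, 0.7, 0], "twist": 0.043}, {"claw": 1, "linear": [-0.03, 0.7, 0], "twist": 0.043}, {"claw": 1, "linear": [-0.03, 0.7, 0], "twist": 0.043}, {"claw": 1, "linear": [-0.03, 0.7, 0], "twist": 0.043}, {"claw": 1, "linear": [-0.03, 0.7, 0], "twist": 0.043}, {"claw": 1, "linear": [-0.03, 0.7, 0], "twist": 0.043}, {"claw": 1, "linear": [-0.03, 0.7, 0], "twist": 0.043}, {"claw": 1, "linear": [-0.03, 0.7, 0], "twist": 0.043}, {"claw": 1, "linear": [-0.03, 0.7, 0], "twist": 0.043}])

```text
clock: 8.1
tool_pos: [0.5569, 0.2152, 0.2196]
orientation: [0.0, 0.071, 0.997, -0.0]
ft_force: [0.6, -2.7, -0.3]
opening: 0.0177
gripper_force: 5.0
```

Call:
servo_tool(deltas=[{"claw": 1, "linear": [-0.03, 0.7, 0], "twist": 0.043}, {"claw": 1, "linear": [-0.03, 0.7, 0], "twist": 0.043}, {"claw": 1, "linear": [-0.03, 0.7, 0], "twist": 0.043}, {"claw": 1, "linear": [-0.03, 0.7, 0], "twist": 0.043}, {"claw": 1, "linear": [-0.03, 0.7, 0], "twist": 0.043}, {"claw": 1, "linear": [-0.03, 0.7, 0], "twist": 0.043}, {"claw": 1, "linear": [-0.03, 0.7, 0], "twist": 0.043}, {"claw": 1, "linear": [-0.03, 0.7, 0], "twist": 0.043}, {"claw": 1, "linear": [-0.03, 0.7, 0], "twist": 0.043}, {"claw": 1, "linear": [-0.03, 0.7, 0], "twist": 0.043}])

```text
clock: 9.35
tool_pos: [0.583, 0.2794, 0.2196]
orientation: [0.001, 0.282, 0.959, -0.001]
ft_force: [3.1, -5.1, -0.6]
opening: 0.0177
gripper_force: 5.0
```

```bash
python3 - <<'E'
from h import *
p,y,s=pose(); print(p,y,s["opening"],s["gripper_force"],s["ft_force"])
t=np.array([.7593,.0400]);th=-.0095
piv=t+R.from_euler("z",th).as_matrix()[:2,:2]@[-.045,.15]
v=p[:2]-piv; a=np.arctan2(v[1],v[0]); print("r",np.hypot(*v),"lever",(np.pi+th+.4-a)%(2*np.pi))
E
```

```text
[0.58297305 0.27937255 0.21964518] 2.5691007980366463 0.017663538171229346 4.99946091324091 [ 3.11498844 -5.14191843 -0.58106363]
r 0.1598000041906542 lever 0.9808414202797962
```

Call:
servo_tool(deltas=[{"claw": 1, "linear": [-0.03, 0.7, 0], "twist": 0.043}, {"claw": 1, "linear": [-0.03, 0.7, 0], "twist": 0.043}, {"claw": 1, "linear": [0, 0.4, 0], "twist": 0.02}, {"claw": 1, "linear": [0, 0, 0], "twist": 0}])

```text
clock: 9.85
tool_pos: [0.5934, 0.293, 0.2195]
orientation: [0.0, 0.332, 0.943, -0.001]
ft_force: [0.7, -9.2, 0.6]
opening: 0.0182
gripper_force: 5.0
```

Call:
servo_tool(deltas=[{"claw": 0, "linear": [0, 0, 0], "twist": 0}, {"claw": 0, "linear": [0, 0, 0], "twist": 0}, {"claw": 0, "linear": [0, 0, 0], "twist": 0}, {"claw": 0, "linear": [0, 0, 0], "twist": 0}, {"claw": 0, "linear": [0, 0, -2.5], "twist": 0}, {"claw": 0, "linear": [0, 0, -3], "twist": 0}])

```text
clock: 10.6
tool_pos: [0.5928, 0.2945, 0.2748]
orientation: [-0.0, 0.332, 0.943, -0.0]
ft_force: [1.1, 0.1, 0.0]
opening: 0.0735
gripper_force: 0.0
```

```bash
python3 - <<'E'
from h import *
p,y,s=pose(); print(p,y,s["opening"],s["clock"])
t=np.array([.7593,.0400]);th=-.0095
# knob in world (carrier estimate avg)
tc=np.array([.56545,.0192]);a=.0747
k=tc-.1025*np.array([np.cos(a),np.sin(a)]); print("knob",k)
show(p,y,[((k[0]-.02,k[1]+.01,.275),a+np.pi,8),((k[0],k[1],.275),a+np.pi,2)])
E
```

```text
[0.59277046 0.29447226 0.27484144] 2.4648737866178516 0.07347862018870847 10.6
knob [0.46323585 0.01155037]
{"claw": 0, "linear": [-0.68, -3.83, -0.0], "twist": -0.094}
{"claw": 0, "linear": [-0.32, -3.88, -0.0], "twist": -0.094}
{"claw": 0, "linear": [0.05, -3.89, -0.01], "twist": -0.094}
{"claw": 0, "linear": [0.42, -3.86, 0.0], "twist": -0.094}
{"claw": 0, "linear": [0.77, -3.82, 0.0], "twist": -0.094}
{"claw": 0, "linear": [1.13, -3.72, -0.0], "twist": -0.094}
{"claw": 0, "linear": [1.47, -3.6, -0.0], "twist": -0.093}
{"claw": 0, "linear": [1.8, -3.45, -0.01], "twist": -0.094}
{"claw": 0, "linear": [-0.96, -0.57, 0.0], "twist": -0.0}
{"claw": 0, "linear": [-0.96, -0.57, 0.0], "twist": -0.0}
```

Call:
servo_tool(deltas=[{"claw": 0, "linear": [-0.7, -3.8, 0], "twist": -0.094}, {"claw": 0, "linear": [-0.3, -3.9, 0], "twist": -0.094}, {"claw": 0, "linear": [0, -3.9, 0], "twist": -0.094}, {"claw": 0, "linear": [0.4, -3.9, 0], "twist": -0.094}, {"claw": 0, "linear": [0.8, -3.8, 0], "twist": -0.094}, {"claw": 0, "linear": [1.1, -3.7, 0], "twist": -0.094}, {"claw": 0, "linear": [1.5, -3.6, 0], "twist": -0.094}, {"claw": 0, "linear": [1.8, -3.4, 0], "twist": -0.094}, {"claw": 0, "linear": [-1, -0.6, 0], "twist": 0}, {"claw": 0, "linear": [-1, -0.6, 0], "twist": 0}, {"claw": 0, "linear": [0, 0, 0], "twist": 0}])

```text
clock: 11.98
tool_pos: [0.4657, 0.0116, 0.2744]
orientation: [-0.0, -0.037, 0.999, 0.0]
ft_force: [1.1, -1.3, -0.8]
opening: 0.0932
gripper_force: 0.0
```

Call:
servo_tool(deltas=[{"claw": 0, "linear": [0, 0, 2], "twist": 0}, {"claw": 0, "linear": [0, 0, 2], "twist": 0}, {"claw": 0, "linear": [0, 0, 2], "twist": 0}, {"claw": 0, "linear": [0, 0, 2], "twist": 0}, {"claw": 0, "linear": [0, 0, 1.5], "twist": 0}, {"claw": 0, "linear": [0, 0, 0.5], "twist": 0}, {"claw": 0, "linear": [0, 0, 0], "twist": 0}])

```text
clock: 12.85
tool_pos: [0.4648, 0.0114, 0.1747]
orientation: [-0.0, -0.038, 0.999, 0.0]
ft_force: [0.1, 0.4, -0.6]
opening: 0.093
gripper_force: 0.0
```

```bash
python3 - <<'E'
from h import *
import cv2
p,y,s=pose(); print(p,y,s["ft_force"],s["clock"])
q,d=robot.read_camera("side"); a=q[:,:,::-1][150:320,210:435]; cv2.imwrite("pics/s1.png",cv2.resize(a,None,fx=3.5,fy=3.5,interpolation=2))
E
```

```text
[0.46482758 0.01144192 0.17470648] -3.0662480977975792 [ 0.07348909  0.37219381 -0.58055213] 12.85
```

View pics/s1.png

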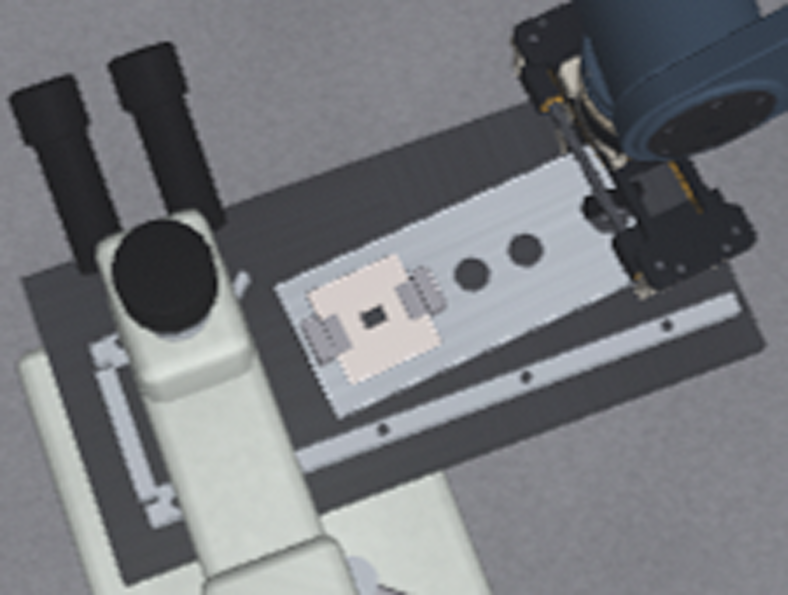

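The jaws straddle the knob at (605,212), and the lever is swung out of the stage view. Next I grip and shift sideways to the fence.

Call:
servo_tool(deltas=[{"claw": 0.7, "linear": [0, 0, 0], "twist": 0}, {"claw": 0.7, "linear": [0, 0, 0], "twist": 0}, {"claw": 0.7, "linear": [0, 0, 0], "twist": 0}, {"claw": 0.7, "linear": [0, 0, 0], "twist": 0}, {"claw": 0.7, "linear": [0, 0, 0], "twist": 0}, {"claw": 1, "linear": [0, 0, 0], "twist": 0}, {"claw": 1, "linear": [0, 0, 0], "twist": 0}, {"claw": 1, "linear": [0, 0, 0], "twist": 0}, {"claw": 1, "linear": [0, 0, 0], "twist": 0}], force=25)

```text
clock: 14.02
tool_pos: [0.4646, 0.0113, 0.1746]
orientation: [-0.0, -0.038, 0.999, 0.0]
ft_force: [-0.0, -1.4, 0.9]
opening: 0.0097
gripper_force: 24.7
```

Call:
servo_tool(deltas=[{"claw": 1, "linear": [0, 0.25, 0], "twist": 0.008}, {"claw": 1, "linear": [0, 0.25, 0], "twist": 0.008}, {"claw": 1, "linear": [0, 0.25, 0], "twist": 0.008}, {"claw": 1, "linear": [0, 0.25, 0], "twist": 0.008}, {"claw": 1, "linear": [0, 0.25, 0], "twist": 0.008}, {"claw": 1, "linear": [0, 0.25, 0], "twist": 0.008}, {"claw": 1, "linear": [0, 0.25, 0], "twist": 0.008}, {"claw": 1, "linear": [0, 0.25, 0], "twist": 0.008}, {"claw": 1, "linear": [0, 0.25, 0], "twist": 0.008}, {"claw": 1, "linear": [0, 0.25, 0], "twist": 0.008}])

```text
clock: 15.28
tool_pos: [0.4637, 0.0364, 0.1746]
orientation: [-0.0, 0.003, 1.0, -0.0]
ft_force: [0.3, -2.6, 0.6]
opening: 0.0098
gripper_force: 24.8
```

```bash
python3 - <<'E'
from h import *
import cv2
p,y,s=pose(); print(p,y,s["ft_force"],s["ft_torque"],s["opening"],s["gripper_force"],s["clock"])
t=np.array([.7593,.0400]);th=-.0095
print(R.from_euler("z",-th).as_matrix()[:2,:2]@(p[:2]-t))
q,d=robot.read_camera("side"); a=q[:,:,::-1][150:320,210:435]; cv2.imwrite("pics/s2.png",cv2.resize(a,None,fx=3.5,fy=3.5,interpolation=2))
E
```

```text
[0.46371484 0.03641686 0.17463992] 3.1362338766310125 [ 0.30518583 -2.60908281  0.57935989] [-0.47622659 -0.17487848 -0.20593155] 0.009838687206608462 24.79938268661499 15.275
[-0.29553778 -0.006391  ]
```

View pics/s2.png

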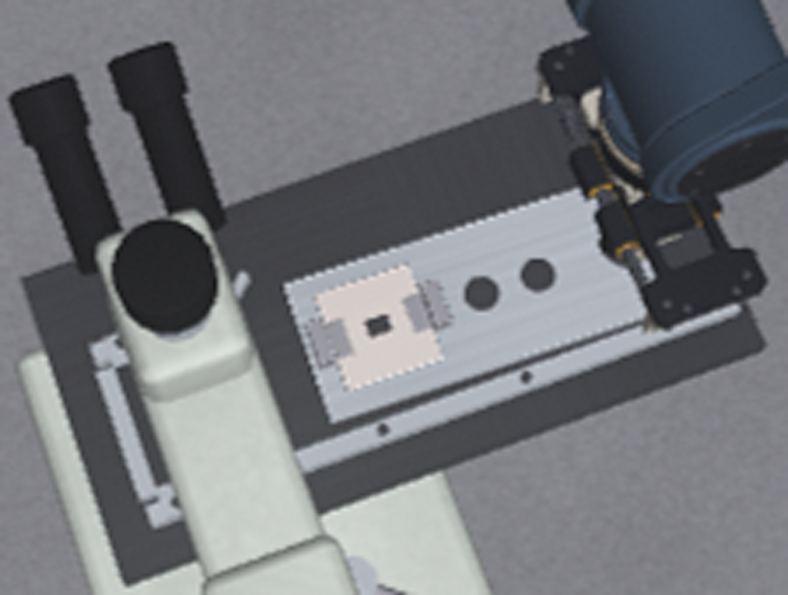

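The carrier rotates with the knob and now lies about parallel to the fence, with a gap of a few mm at (330,420). Next I close the gap.

Call:
servo_tool(deltas=[{"claw": 1, "linear": [0, 0.2, 0], "twist": 0.004}, {"claw": 1, "linear": [0, 0.2, 0], "twist": 0}, {"claw": 1, "linear": [0, 0.1, 0], "twist": 0}, {"claw": 1, "linear": [0, 0.05, 0], "twist": 0}])

```text
clock: 15.82
tool_pos: [0.4639, 0.0414, 0.1747]
orientation: [0.0, 0.004, 1.0, -0.0]
ft_force: [2.2, -9.1, -0.2]
opening: 0.0102
gripper_force: 24.8
```

Call:
servo_tool(deltas=[{"claw": 1, "linear": [0, 0.1, 0], "twist": 0}, {"claw": 1, "linear": [0, 0.05, 0], "twist": 0}])

```text
clock: 16.08
tool_pos: [0.4645, 0.0419, 0.1749]
orientation: [0.001, 0.004, 1.0, -0.001]
ft_force: [2.0, -15.5, 1.2]
opening: 0.0098
gripper_force: 24.8
```

Call:
servo_tool(deltas=[{"claw": 1, "linear": [-0.3, -0.1, 0], "twist": 0}, {"claw": 1, "linear": [-0.7, 0, 0], "twist": 0}, {"claw": 1, "linear": [-0.8, 0, 0], "twist": 0}, {"claw": 1, "linear": [-0.8, 0, 0], "twist": 0}, {"claw": 1, "linear": [-0.8, 0, 0], "twist": 0}, {"claw": 1, "linear": [-0.8, 0, 0], "twist": 0}, {"claw": 1, "linear": [-0.8, 0, 0], "twist": 0}])

```text
clock: 16.95
tool_pos: [0.5121, 0.0414, 0.174]
orientation: [-0.003, 0.004, 1.0, -0.0]
ft_force: [-8.6, -7.2, 3.3]
opening: 0.0098
gripper_force: 24.9
```

Call:
servo_tool(deltas=[{"claw": 1, "linear": [-0.8, 0, 0], "twist": 0}, {"claw": 1, "linear": [-0.8, 0, 0], "twist": 0}, {"claw": 1, "linear": [-0.8, 0, 0], "twist": 0}, {"claw": 1, "linear": [-0.8, 0, 0], "twist": 0}, {"claw": 1, "linear": [-0.8, 0, 0], "twist": 0}])

```text
clock: 17.58
tool_pos: [0.5521, 0.041, 0.1739]
orientation: [-0.003, 0.004, 1.0, -0.001]
ft_force: [-8.6, -6.9, 2.9]
opening: 0.0099
gripper_force: 24.9
```

Call:
servo_tool(deltas=[{"claw": 1, "linear": [-0.7, 0, 0], "twist": 0}, {"claw": 1, "linear": [-0.7, 0, 0], "twist": 0}, {"claw": 1, "linear": [-0.7, 0, 0], "twist": 0}, {"claw": 1, "linear": [-0.6, 0, 0], "twist": 0}, {"claw": 1, "linear": [-0.2, 0, 0], "twist": 0}, {"claw": 1, "linear": [0, 0, 0], "twist": 0}])

```text
clock: 18.32
tool_pos: [0.5813, 0.0407, 0.1739]
orientation: [-0.002, 0.004, 1.0, -0.001]
ft_force: [-7.0, -6.9, 2.8]
opening: 0.0098
gripper_force: 24.9
```

Call:
servo_tool(deltas=[{"claw": 1, "linear": [-0.15, 0, 0], "twist": 0}, {"claw": 1, "linear": [-0.15, 0, 0], "twist": 0}, {"claw": 1, "linear": [0, 0, 0], "twist": 0}])

```text
clock: 18.7
tool_pos: [0.5841, 0.0406, 0.1739]
orientation: [-0.002, 0.004, 1.0, -0.001]
ft_force: [-8.2, -6.3, 3.0]
opening: 0.0093
gripper_force: 24.9
```

Call:
servo_tool(deltas=[{"claw": 1, "linear": [-0.15, 0, 0], "twist": 0}, {"claw": 1, "linear": [-0.15, 0, 0], "twist": 0}, {"claw": 1, "linear": [0, 0, 0], "twist": 0}])

```text
clock: 19.08
tool_pos: [0.5861, 0.0406, 0.1735]
orientation: [-0.004, 0.004, 1.0, -0.001]
ft_force: [-12.3, -6.5, 2.7]
opening: 0.01
gripper_force: 24.9
```

Call:
servo_tool(deltas=[{"claw": 1, "linear": [-0.15, 0, 0], "twist": 0}, {"claw": 1, "linear": [0, 0, 0], "twist": 0}])

```text
clock: 19.32
tool_pos: [0.5863, 0.0406, 0.1729]
orientation: [-0.006, 0.004, 1.0, -0.001]
ft_force: [-17.9, -5.9, 2.8]
opening: 0.0098
gripper_force: 25.0
```

Carrier stalled against the end stop. Next I relax the forward push and press the knob.

Call:
servo_tool(deltas=[{"claw": 1, "linear": [0.15, -0.05, 0], "twist": 0}, {"claw": 1, "linear": [0, 0, 0], "twist": 0}, {"claw": 1, "linear": [0, 0, 0.2], "twist": 0}, {"claw": 1, "linear": [0, 0, 0.2], "twist": 0}, {"claw": 1, "linear": [0, 0, 0.2], "twist": 0}, {"claw": 1, "linear": [0, 0, 0], "twist": 0}], force=45)

```text
clock: 20.08
tool_pos: [0.5861, 0.0406, 0.1676]
orientation: [-0.004, 0.004, 1.0, -0.0]
ft_force: [-12.2, -4.1, 3.9]
opening: 0.0094
gripper_force: 45.0
```

Call:
servo_tool(deltas=[{"claw": 1, "linear": [0, 0, 0.2], "twist": 0}, {"claw": 1, "linear": [0, 0, 0.1], "twist": 0}, {"claw": 1, "linear": [0, 0, 0.1], "twist": 0}, {"claw": 1, "linear": [0, 0, 0], "twist": 0}])

```text
clock: 20.58
tool_pos: [0.5863, 0.0406, 0.1655]
orientation: [-0.003, 0.004, 1.0, -0.0]
ft_force: [-19.9, -4.3, 21.0]
opening: 0.0095
gripper_force: 45.0
```

Call:
servo_tool(deltas=[{"claw": 1, "linear": [0.15, 0, 0], "twist": 0}, {"claw": 1, "linear": [0.05, -0.02, 0], "twist": 0.13}, {"claw": 1, "linear": [0.03, -0.02, 0], "twist": 0.13}, {"claw": 1, "linear": [0.02, -0.02, 0], "twist": 0.13}, {"claw": 1, "linear": [0, -0.02, 0], "twist": 0.13}], force=30)

```text
clock: 21.2
tool_pos: [0.5857, 0.0394, 0.1656]
orientation: [-0.0, 0.263, 0.965, -0.001]
ft_force: [-6.5, -8.0, 14.1]
opening: 0.0102
gripper_force: 30.0
```

Call:
servo_tool(deltas=[{"claw": 1, "linear": [0, -0.02, 0], "twist": 0.13}, {"claw": 1, "linear": [0, -0.02, 0], "twist": 0.13}, {"claw": 1, "linear": [-0.01, -0.01, 0], "twist": 0.13}, {"claw": 1, "linear": [-0.01, -0.01, 0], "twist": 0.13}])

```text
clock: 21.7
tool_pos: [0.5848, 0.0385, 0.1656]
orientation: [-0.001, 0.502, 0.865, -0.001]
ft_force: [-11.7, -7.5, 17.0]
opening: 0.0103
gripper_force: 30.0
```

Call:
servo_tool(deltas=[{"claw": 1, "linear": [-0.01, 0, 0], "twist": 0.13}, {"claw": 1, "linear": [-0.01, 0, 0], "twist": 0.13}, {"claw": 1, "linear": [-0.01, 0, 0], "twist": 0.13}, {"claw": 1, "linear": [0, 0, 0], "twist": 0.1}, {"claw": 1, "linear": [0, 0, 0], "twist": 0}])

```text
clock: 22.32
tool_pos: [0.5838, 0.0382, 0.1656]
orientation: [-0.001, 0.696, 0.718, -0.002]
ft_force: [-17.9, -9.7, 20.3]
opening: 0.0101
gripper_force: 30.0
```

```bash
python3 - <<'E'
from h import *
p,y,s=pose(); print(p,y,s["ft_force"],s["ft_torque"],s["opening"],s["qpos"],s["clock"])
E
```

```text
[0.58383237 0.03822189 0.1655663 ] 1.6020422163902082 [-17.89779792  -9.68174422  20.31498345] [-1.64802466  3.12099738 -0.00528325] 0.01011349662395387 [-0.01334238  0.48707467  1.61588483 -0.00213545  1.04393495 -0.0435053 ] 22.325
```

Call:
servo_tool(deltas=[{"claw": 1, "linear": [0, -0.1, -0.1], "twist": 0}, {"claw": 0.8, "linear": [0, 0, 0], "twist": 0}, {"claw": 0.7, "linear": [0, 0, 0], "twist": 0}, {"claw": 0.6, "linear": [0, 0, 0], "twist": 0}, {"claw": 0.6, "linear": [0, 0, 0], "twist": 0}, {"claw": 0.6, "linear": [0, 0, -1], "twist": 0}, {"claw": 0.6, "linear": [0, 0, -2.5], "twist": 0}, {"claw": 0.6, "linear": [0, 0, -2.5], "twist": 0}, {"claw": 0.6, "linear": [0, 0, -3], "twist": 0}, {"claw": 0.6, "linear": [0, 0, -3], "twist": 0}])

```text
clock: 23.58
tool_pos: [0.5848, 0.0391, 0.2873]
orientation: [0.0, 0.696, 0.718, 0.0]
ft_force: [0.1, 1.0, -0.5]
opening: 0.0372
gripper_force: 0.0
```

```bash
python3 - <<'E'
from h import *
p,y,s=pose(); print(p,y,s["ft_force"],s["clock"],s["opening"])
print("direct");h=np.array([.5934,.294])
show(p,y,[((.45,.12,.29),2.0,5),((.594,.294,.29),2.46,9)])
E
```

```text
[0.5848281  0.03914676 0.2872518 ] 1.6028158720271617 [ 0.0977593   0.97222228 -0.53420579] 23.575 0.03723665382597744
direct
{"claw": 0, "linear": [1.7, -2.64, -0.05], "twist": -0.079}
{"claw": 0, "linear": [1.91, -2.5, -0.06], "twist": -0.08}
{"claw": 0, "linear": [2.1, -2.34, -0.05], "twist": -0.079}
{"claw": 0, "linear": [2.28, -2.17, -0.06], "twist": -0.08}
{"claw": 0, "linear": [2.44, -1.98, -0.05], "twist": -0.079}
{"claw": 0, "linear": [1.09, 2.26, -0.0], "twist": -0.051}
{"claw": 0, "linear": [0.98, 2.31, -0.0], "twist": -0.051}
{"claw": 0, "linear": [0.86, 2.36, -0.0], "twist": -0.052}
{"claw": 0, "linear": [0.73, 2.4, -0.0], "twist": -0.051}
{"claw": 0, "linear": [0.61, 2.43, -0.0], "twist": -0.051}
{"claw": 0, "linear": [0.48, 2.47, -0.0], "twist": -0.051}
{"claw": 0, "linear": [0.36, 2.48, -0.0], "twist": -0.051}
{"claw": 0, "linear": [0.23, 2.5, -0.0], "twist": -0.051}
{"claw": 0, "linear": [0.11, 2.51, -0.0], "twist": -0.051}
```

Call:
servo_tool(deltas=[{"claw": 0, "linear": [1.7, -2.65, 0], "twist": -0.08}, {"claw": 0, "linear": [1.9, -2.5, 0], "twist": -0.08}, {"claw": 0, "linear": [2.1, -2.35, 0], "twist": -0.08}, {"claw": 0, "linear": [2.3, -2.15, 0], "twist": -0.08}, {"claw": 0, "linear": [2.45, -2, 0], "twist": -0.08}, {"claw": 0, "linear": [0, 0, 0], "twist": 0}])

```text
clock: 24.32
tool_pos: [0.4487, 0.1207, 0.2865]
orientation: [0.0, 0.538, 0.843, 0.0]
ft_force: [0.1, -0.3, -0.6]
opening: 0.0911
gripper_force: 0.0
```

```bash
python3 - <<'E'
from h import *
import cv2
q,d=robot.read_camera("side"); a=q[:,:,::-1][160:320,210:435]; cv2.imwrite("pics/s3.png",cv2.resize(a,None,fx=3.5,fy=3.5,interpolation=2))
p,y,s=pose(); print(p,y)
show(p,y,[((.593,.294,.29),2.46,9)])
E
```

```text
[0.44973519 0.12019511 0.28643018] 2.003010432709666
{"claw": 0, "linear": [1.09, 2.25, -0.04], "twist": -0.051}
{"claw": 0, "linear": [0.97, 2.31, -0.04], "twist": -0.051}
{"claw": 0, "linear": [0.85, 2.35, -0.04], "twist": -0.05}
{"claw": 0, "linear": [0.73, 2.4, -0.04], "twist": -0.051}
{"claw": 0, "linear": [0.61, 2.42, -0.04], "twist": -0.051}
{"claw": 0, "linear": [0.49, 2.46, -0.04], "twist": -0.051}
{"claw": 0, "linear": [0.36, 2.48, -0.04], "twist": -0.05}
{"claw": 0, "linear": [0.23, 2.49, -0.04], "twist": -0.051}
{"claw": 0, "linear": [0.11, 2.5, -0.04], "twist": -0.051}
```

View pics/s3.png

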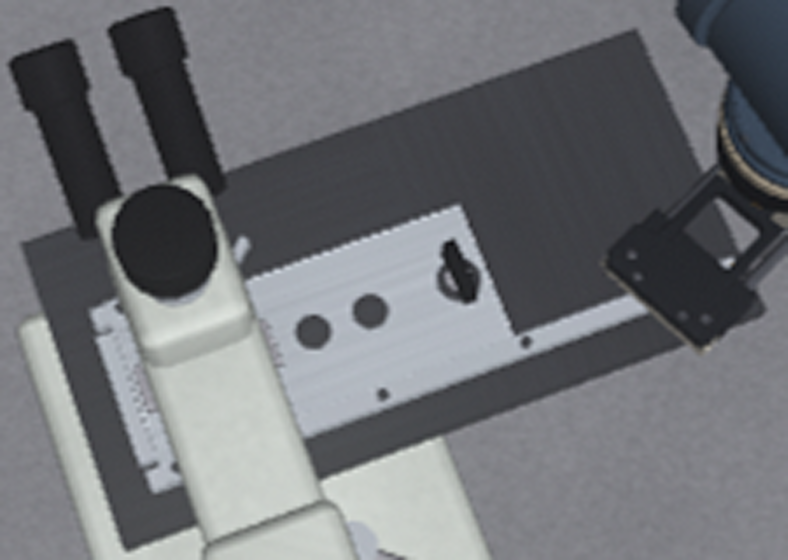

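The wing lies across the carrier at (460,270), and the carrier is flush to the fence with its nose under the end-stop lips. Next I return to the lever handle.

Call:
servo_tool(deltas=[{"claw": 0, "linear": [1.1, 2.25, 0], "twist": -0.05}, {"claw": 0, "linear": [1, 2.3, 0], "twist": -0.05}, {"claw": 0, "linear": [0.85, 2.35, 0], "twist": -0.05}, {"claw": 0, "linear": [0.7, 2.4, 0], "twist": -0.05}, {"claw": 0, "linear": [0.6, 2.4, 0], "twist": -0.05}, {"claw": 0, "linear": [0.5, 2.45, 0], "twist": -0.05}, {"claw": 0, "linear": [0.35, 2.5, 0], "twist": -0.05}, {"claw": 0, "linear": [0.25, 2.5, 0], "twist": -0.05}, {"claw": 0, "linear": [0.1, 2.5, 0], "twist": -0.05}, {"claw": 0, "linear": [0, 0, 0], "twist": 0}])

```text
clock: 25.62
tool_pos: [0.5946, 0.2936, 0.2848]
orientation: [-0.0, 0.338, 0.941, -0.0]
ft_force: [0.0, -0.0, 0.1]
opening: 0.0929
gripper_force: 0.0
```

Call:
servo_tool(deltas=[{"claw": 0, "linear": [0, 0, 1.5], "twist": 0}, {"claw": 0, "linear": [0, 0, 1.5], "twist": 0}, {"claw": 0, "linear": [0, 0, 1.5], "twist": 0}, {"claw": 0, "linear": [0, 0, 1.5], "twist": 0}, {"claw": 0, "linear": [0, 0, 0.6], "twist": 0}, {"claw": 0.7, "linear": [0, 0, 0], "twist": 0}, {"claw": 0.7, "linear": [0, 0, 0], "twist": 0}, {"claw": 0.7, "linear": [0, 0, 0], "twist": 0}, {"claw": 0.7, "linear": [0, 0, 0], "twist": 0}, {"claw": 1, "linear": [0, 0, 0], "twist": 0}, {"claw": 1, "linear": [0, 0, 0], "twist": 0}, {"claw": 1, "linear": [0, 0, 0], "twist": 0}], force=5)

```text
clock: 27.12
tool_pos: [0.5935, 0.2934, 0.2196]
orientation: [0.0, 0.338, 0.941, 0.0]
ft_force: [0.2, -0.9, -0.3]
opening: 0.0277
gripper_force: 0.0
```

Call:
servo_tool(deltas=[{"claw": 1, "linear": [0, 0, 0], "twist": 0}, {"claw": 1, "linear": [0, 0, 0], "twist": 0}])

```text
clock: 27.38
tool_pos: [0.5933, 0.293, 0.2196]
orientation: [-0.0, 0.338, 0.941, -0.0]
ft_force: [-2.7, -3.1, 0.8]
opening: 0.0178
gripper_force: 5.0
```

```bash
python3 - <<'E'
from h import *
p,y,s=pose(); print(p,y,s["opening"],s["gripper_force"],s["ft_force"])
piv=np.array([.7157,.1904]);th=-.0095
v=p[:2]-piv; a=np.arctan2(v[1],v[0])%(2*np.pi); r=np.hypot(*v); print("r",r,"lever",np.pi+th+.4-a)
end=np.pi+th+.4; n=26
w=[((piv[0]+r*np.cos(b),piv[1]+r*np.sin(b),p[2]),y+b-a) for b in a+(end-a)*np.arange(1,n+1)/n]
R_=rows(p,y,w,1); print(R_[0],R_[12],R_[25])
E
```

```text
[0.59326442 0.29302466 0.21957976] 2.4527335867759144 0.01779888902784082 5.000168010592461 [-2.66946478 -3.05377515  0.83265108]
r 0.1597569779555422 lever 1.0880994664311214
{'claw': 1, 'linear': [-0.01, -0.67, -0.0], 'twist': np.float64(-0.042)} {'claw': 1, 'linear': [-0.01, -0.67, -0.0], 'twist': np.float64(-0.042)} {'claw': 1, 'linear': [-0.01, -0.67, -0.0], 'twist': np.float64(-0.042)}
```

Call:
servo_tool(deltas=[{"claw": 1, "linear": [-0.01, -0.67, 0], "twist": -0.042}, {"claw": 1, "linear": [-0.01, -0.67, 0], "twist": -0.042}, {"claw": 1, "linear": [-0.01, -0.67, 0], "twist": -0.042}, {"claw": 1, "linear": [-0.01, -0.67, 0], "twist": -0.042}, {"claw": 1, "linear": [-0.01, -0.67, 0], "twist": -0.042}, {"claw": 1, "linear": [-0.01, -0.67, 0], "twist": -0.042}, {"claw": 1, "linear": [-0.01, -0.67, 0], "twist": -0.042}, {"claw": 1, "linear": [-0.01, -0.67, 0], "twist": -0.042}, {"claw": 1, "linear": [-0.01, -0.67, 0], "twist": -0.042}, {"claw": 1, "linear": [-0.01, -0.67, 0], "twist": -0.042}, {"claw": 1, "linear": [-0.01, -0.67, 0], "twist": -0.042}, {"claw": 1, "linear": [-0.01, -0.67, 0], "twist": -0.042}])

```text
clock: 28.88
tool_pos: [0.5583, 0.222, 0.2195]
orientation: [-0.001, 0.091, 0.996, 0.0]
ft_force: [-8.0, 3.3, 2.2]
opening: 0.0181
gripper_force: 5.0
```

Call:
servo_tool(deltas=[{"claw": 1, "linear": [-0.01, -0.67, 0], "twist": -0.042}, {"claw": 1, "linear": [-0.01, -0.67, 0], "twist": -0.042}, {"claw": 1, "linear": [-0.01, -0.67, 0], "twist": -0.042}, {"claw": 1, "linear": [-0.01, -0.67, 0], "twist": -0.042}, {"claw": 1, "linear": [-0.01, -0.67, 0], "twist": -0.042}, {"claw": 1, "linear": [-0.01, -0.67, 0], "twist": -0.042}, {"claw": 1, "linear": [-0.01, -0.67, 0], "twist": -0.042}, {"claw": 1, "linear": [-0.01, -0.67, 0], "twist": -0.042}, {"claw": 1, "linear": [-0.01, -0.67, 0], "twist": -0.042}, {"claw": 1, "linear": [-0.01, -0.67, 0], "twist": -0.042}, {"claw": 1, "linear": [-0.01, -0.67, 0], "twist": -0.042}, {"claw": 1, "linear": [-0.01, -0.67, 0], "twist": -0.042}])

```text
clock: 30.38
tool_pos: [0.563, 0.1419, 0.2193]
orientation: [-0.002, -0.16, 0.987, 0.0]
ft_force: [-7.8, -0.5, 2.1]
opening: 0.0178
gripper_force: 5.0
```

Call:
servo_tool(deltas=[{"claw": 1, "linear": [-0.01, -0.5, 0], "twist": -0.03}, {"claw": 1, "linear": [0, 0, 0], "twist": 0}])

```text
clock: 30.62
tool_pos: [0.5649, 0.1367, 0.2193]
orientation: [-0.002, -0.174, 0.985, -0.0]
ft_force: [-6.8, -4.6, 1.6]
opening: 0.0178
gripper_force: 5.0
```

```bash
python3 - <<'E'
from h import *
p,y,s=pose(); print(p,y,s["opening"],s["gripper_force"],s["ft_force"])
piv=np.array([.7157,.1904]);th=-.0095
v=p[:2]-piv; a=np.arctan2(v[1],v[0])%(2*np.pi); r=np.hypot(*v); print("r",r,"lever",np.pi+th+.4-a)
E
```

```text
[0.56490131 0.13669302 0.21927472] -2.7921750627543744 0.017818708914169666 4.999979585409164 [-6.80162742 -4.57449628  1.61470417]
r 0.1600771180750283 lever 0.048356716617577344
```

Lever at about 0.05; a bit more until it meets the stop.

Call:
servo_tool(deltas=[{"claw": 1, "linear": [0, -0.5, 0], "twist": -0.03}, {"claw": 1, "linear": [0, -0.3, 0], "twist": -0.02}, {"claw": 1, "linear": [0, 0, 0], "twist": 0}])

```text
clock: 31.0
tool_pos: [0.5677, 0.1294, 0.2193]
orientation: [-0.002, -0.198, 0.98, -0.0]
ft_force: [-6.9, -4.0, 1.9]
opening: 0.0177
gripper_force: 5.0
```

Call:
servo_tool(deltas=[{"claw": 0.7, "linear": [0, 0, 0], "twist": 0}, {"claw": 0, "linear": [0, 0, 0], "twist": 0}, {"claw": 0, "linear": [0, 0, 0], "twist": 0}, {"claw": 0, "linear": [0, 0, 0], "twist": 0}, {"claw": 0, "linear": [0, 0, -2], "twist": 0}, {"claw": 0, "linear": [0, 0, -3], "twist": 0}, {"claw": 0, "linear": [0, 0, -3], "twist": 0}, {"claw": 0, "linear": [4, 0, 0], "twist": 0}, {"claw": 0, "linear": [4, 0, 0], "twist": 0}, {"claw": 0, "linear": [4, 0, 0], "twist": 0}, {"claw": 0, "linear": [4, 0, 0], "twist": 0}, {"claw": 0, "linear": [0, 0, 0], "twist": 0}])

```text
clock: 32.5
tool_pos: [0.42, 0.0672, 0.3001]
orientation: [0.0, -0.198, 0.98, -0.0]
ft_force: [-0.2, -0.6, 0.2]
opening: 0.0929
gripper_force: 0.0
```

```bash
python3 - <<'E'
from h import *
import cv2
p,y,s=pose(); print(p,s["ft_force"],s["clock"])
q,d=robot.read_camera("side"); a=q[:,:,::-1][160:320,210:435]; cv2.imwrite("pics/s4.png",cv2.resize(a,None,fx=3.5,fy=3.5,interpolation=2))
E
```

```text
[0.41995584 0.06715839 0.30006722] [-0.15501794 -0.63625056  0.22015043] 32.5
```

View pics/s4.png

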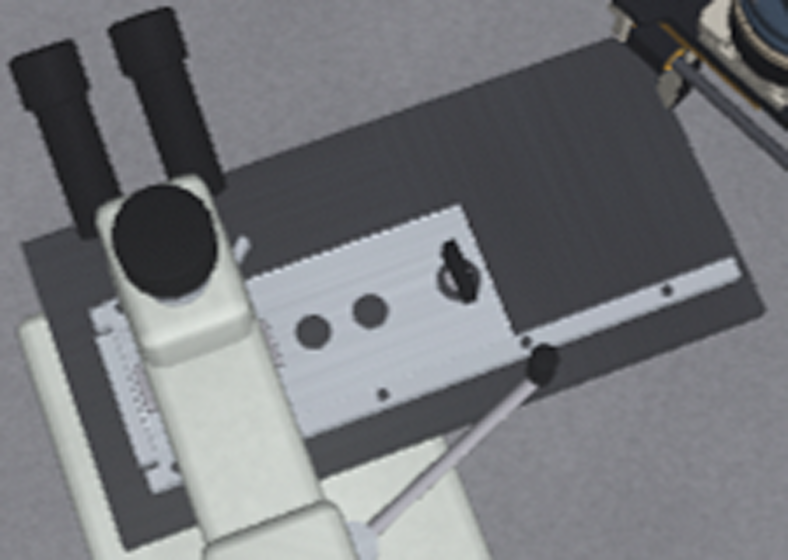

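The lever is back at its stop (handle at 543,362), the wing lies across the carrier, the carrier is home and the robot is clear.

```bash
python3 -c "
from station import robot
print(robot.job_done())"
```

```text
the job is handed in; nothing more can be done
None
```

I handed the job in at about 32.5 s: the last picture shows the carrier home, the knob's wing across it, the lever back over the stage and the arm clear; no verdict came back, and I didn't re-measure the knob depth or the cap and boxes at the end.

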